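# Stack the stirrer's bearing spacers on the assembly spindle

### The arm

A 7-joint arm with a two-finger parallel gripper is mounted at the origin on the work surface. World frame = base frame: x ahead of the robot, y to its left, z up, the work surface at z = 0. Lengths are in m, angles in rad, forces in N, time in s.
With the tool pointing down it reaches from about 0.425 to 0.875 m from the base axis. Payload 4.7 kg.
Tool frame: the origin (TCP) lies on the centre line of the jaws, within the pads' length; the fingertips stand 8 mm ahead of it and the grasp point (between the pads) lies 11 mm behind it; z points along the fingers, y is the direction in which the jaws open and shut (so a half turn about z gives the same grasp; the last joint's range is limited). The gripper opens to 87 mm and grips with 3 to 60 N. Pads are 19 mm wide; open, the fingers measure 117 mm over their backs; the gripper's body (75 mm by 190 mm) begins 51 mm behind the grasp point.
Start: joints at [-1.234, 0.321, -0.07, 1.45, 0.023, 1.371, -0.057], TCP at [0.206, 0.616, 0.231] pointing down, gripper open.
Joint ranges: [-2.86, 2.86], [-0.3, 2.09], [-1.38, 1.24], [0.06, 2.45], [-1.56, 4.7], [0.09, 2.05], [-2.69, 2.69]. Speed limits (rad/s): [2.57, 2.57, 3.14, 3.14, 3.14, 3.14, 3.14].

### API

Orientations are given as a rotation vector (axis times angle).
In Python, from bench import status, optics, order gives the robot as it stands.
- The arm moves only by the tool step_arm, never from a script. Its argument "rows" is a list of rows, each a list of 3 entries, a list of its own where there are three numbers: the turn, a rotation vector about the tool's x, y, z in degrees, then the shift along the tool's x, y, z in mm, then the finger opening in mm, from 0 to 87. A call has 1 to 12 rows; each row shifts and turns the pose as measured when the row begins, along the tool's axes as they then stand; what a row does not reach is not made up. A row lasts 1/12 s, in which the tool goes at most 41.7 mm and 7.16 degrees, less where a joint would pass 70% of its speed; a pose out of reach is approached as far as the arm can. A call is refused whole if a number of a shift passes 41.7 or a number of a turn 7.16, either way. A call with a gripper value outside its range is refused whole. The fingers move at their own pace and stop on an object; "grip_force" is the grip in N (left out, the last holds). Time passes only in rows, so rows that do not move let the fingers close. It gives the time, the measured TCP pose, the force and the opening at its end, in the units of the state.
- status.get_state(): the state, without advancing time (a new reading comes with each control period).
- optics.get_image(name): name is "scene" or "top"; returns a dict with "frame" (384x512x3 uint8, red, green, blue), "range_z" (384x512 float32, m along the optical axis (not along the pixel's ray), 0 where there is no reading), "K" (3x3 intrinsics, pixels), "k1" (the pictures are not rectified: a ray, as slopes to the right and down, at radius r is drawn at 1 + k1 r^2 times it, then the intrinsics apply), "R" (3x3) and "t" (3): a world point X has camera coordinates R X + t. Camera axes: x right, y down, z forward; pixel columns grow to the right and rows downward; lengths in m; the calibration is good to about 2 mm. A picture is of the moment at which its call begins.
- order.close_job(): hands the job in, once; it reports no verdict.
The state is a dict: "time": time; "joint_positions": joint angles; "qd": joint speeds; "joint_torque": joint torques, N m; "position": TCP position; "tool_rot": TCP orientation; "ft_force": force on the tool from outside, world axes, zero at the start; "torque": the same for the moment, N m; "grip_width": opening from 0.0 (shut) to 1.0 (fully open).
Only numpy, scipy, OpenCV 4.12 (cv2) and the standard library are available. Lean on these libraries where they do the work, as an engineer would, in place of code of your own. Each camera call takes 0.05 s, during which the arm holds its last target.

### The job

Thread the three white flanged spacers onto the spindle of the assembly base one after another, hubs upward, the widest at the bottom, then the middle one, then the narrowest on top, each let go and fully down on what is beneath it before the next is put on. The spindle is clamped somewhere along the slot of the base, so find it by feel or by eye; leave the other things on the bench where they are.

Things in the scene. Friction and masses are not known exactly. Their poses are not given: they have to be found in the camera images.
- large_mid (a point): Loose white PTFE flanged spacer, the widest: round flange 100 mm across, 8 mm thick, with a round hub 40 mm across and 14 mm tall on top (22 mm in all); straight through-bore 25 mm across. Starts flat on the bench, hub up. This point: on the axis, 11 mm above the underside; z points up out of the hub. About 160 g (x0.7 to 1.4). Pick by the hub; once threaded it slides down freely.
- medium_mid (a point): Loose white PTFE flanged spacer, the middle one: round flange 80 mm across, 8 mm thick, with a round hub 40 mm across and 14 mm tall on top (22 mm in all); straight through-bore 25 mm across. Starts flat on the bench, hub up. This point: on the axis, 11 mm above the underside; z points up out of the hub. About 110 g (x0.7 to 1.4). Pick by the hub; once threaded it slides down freely.
- small_mid (a point): Loose white PTFE flanged spacer, the narrowest: round flange 62 mm across, 8 mm thick, with a round hub 40 mm across and 14 mm tall on top (22 mm in all); straight through-bore 25 mm across. Starts flat on the bench, hub up. This point: on the axis, 11 mm above the underside; z points up out of the hub. About 70 g (x0.7 to 1.4). Pick by the hub; once threaded it slides down freely.
- slot_mid (a point): Middle of the slot in the assembly base, on its top face, 16 mm above the bench. The base is a fixed aluminium block 130 mm (x, along the slot) by 80 mm (y) by 16 mm tall; z up. A rigid upright steel spindle stands in the slot, exactly on its centre line (y = 0) but anywhere up to 25 mm from this point either way along x: this is not measured, so look or feel for it.
- fixture: The same fixed assembly base; origin at the centre of its underside, on the bench, axes as for slot_mid. Its spindle is 22 mm across and rises 70 mm above the base's top face (86 mm above the bench); the last 3 mm taper to 16 mm across. The spacers fit over it with 3 mm of play in diameter.
- jar_mid (a point): Bystander, leave alone: closed sample jar, 64 mm across, 85 mm tall. This point is about its middle.
- beaker_mid (a point): Bystander, leave alone: open glass beaker, 72 mm across, 90 mm tall. This point is about its middle.
- stopper_mid (a point): Bystander, leave alone: black rubber stopper, 38 mm across, 34 mm tall. This point is about its middle.
- screwdriver_mid (a point): Bystander, leave alone: screwdriver 180 mm long, lying. This point is about its middle.
- wrench_mid (a point): Bystander, leave alone: wrench 170 mm long, lying. This point is about its middle.
- bosshead_mid (a point): Bystander, leave alone: dark clamp boss-head, about 60 mm, 30 mm tall. This point is about its middle.
Things that resemble listed ones, but are neither listed nor needed, are in the scene too. Leave any green or purple look-alike of the part that bears small_mid alone.

How it is judged:
By the outcome, as a careful person would: the job done as asked, in the order asked, and still so for the second after the job is handed in, with the robot touching nothing.
It also fails if it takes over 72 s, if anything falls off the work surface, if the arm or the gripper's body presses on something with over 40 N, if the wrist force passes 120 N, or if a joint passes its speed limit or range.

## Working session

There is one attempt and no reset: what is moved stays moved. The work goes in short steps, Python scripts to look and compute and a tool call to move; the robot and the scene stay as the last step left them, time stands still between calls to the robot, and variables do not carry over. Pictures are saved under pics/ and viewed, and the job is handed in when it is done.

Besides the shell and the picture viewer there is one more tool, called after "Emit:" as a command line: name --argument value ..., lists and objects as JSON in quotes. step_arm: Moves the arm, as the interface text tells. Its arguments: {"type":"object","properties":{"rows":{"type":"array"},"grip_force":{"type":"number"}},"required":["rows"]}

```bash
ls; mkdir -p pics; cat > h.py <<'E'
import numpy as np,cv2
from bench import status,optics,order
def cap(n,save):
    d=optics.get_image(n); cv2.imwrite('pics/%s.png'%save,d['frame'][:,:,::-1]); np.savez('/tmp/%s.npz'%save,**d); return d
def cloud(d):
    K=d['K'];k1=float(d['k1']);h,w=d['range_z'].shape
    u,v=np.meshgrid(np.arange(w),np.arange(h))
    xd=(u-K[0,2])/K[0,0];yd=(v-K[1,2])/K[1,1]
    x,y=xd.copy(),yd.copy()
    for _ in range(20):
        s=1+k1*(x*x+y*y);x=xd/s;y=yd/s
    z=d['range_z'];P=np.stack([x*z,y*z,z],-1)
    W=(P-d['t'])@d['R']; W[z==0]=np.nan
    return W
E
python3 - <<'E'
from h import *
print(status.get_state())
for n in('scene','top'):
    d=cap(n,n+'0'); print(n,d['K'],d['k1'],-d['R'].T@d['t'],d['R'])
E
```

```text
pics
{'time': 0.0, 'joint_positions': array([-1.23390862,  0.32181905, -0.0700702 ,  1.45166192,  0.02262842,
        1.37078583, -0.05689525]), 'qd': array([-0.00029036, -0.00021211, -0.00192523,  0.00154142, -0.0002093 ,
       -0.00145486, -0.00017686]), 'joint_torque': array([ 6.22322859e-04, -4.91285205e+01, -4.03271439e-01, -3.12521839e+01,
       -6.38020132e-02,  4.38769755e-02,  1.85271902e-04]), 'position': array([0.20608434, 0.61590774, 0.22947052]), 'tool_rot': array([-5.04765409e-01, -3.10059838e+00,  2.95213015e-03]), 'ft_force': array([-0.07078724,  0.49977868, -0.60517562]), 'torque': array([-0.02605435, -0.02374149,  0.00577533]), 'grip_width': 0.9949345663905782}
scene [[429.19484832   0.         251.86051438]
 [  0.         429.19484832 187.4437457 ]
 [  0.           0.           1.        ]] -0.12247525854415636 [ 1.37874461 -0.28087452  0.6931764 ] [[ 0.35147491  0.93619455  0.00227122]
 [ 0.53254054 -0.1979349  -0.8229352 ]
 [-0.7699779   0.2904506  -0.5681307 ]]
top [[435.76719208   0.         256.11063769]
 [  0.         435.76719208 195.45051347]
 [  0.           0.           1.        ]] 0.020854394165188778 [0.36124662 0.04488485 1.02204188] [[-0.10219067 -0.99476313  0.00184049]
 [-0.973214    0.09959359 -0.20720915]
 [ 0.20594072 -0.02296604 -0.97829494]]
```

View pics/scene0.png

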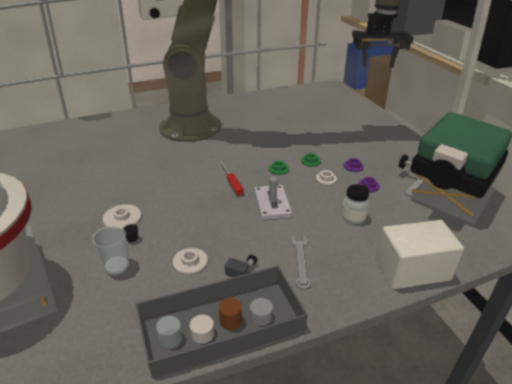

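View pics/top0.png

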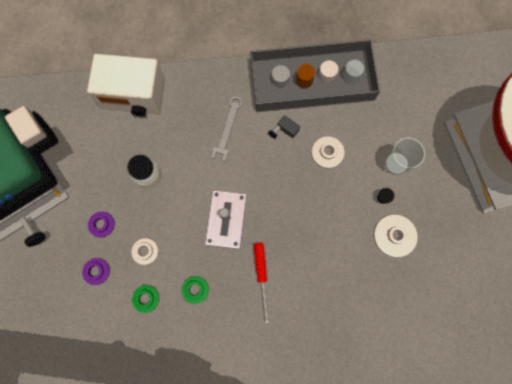

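The top view shows large at (396,236), medium at (328,152), small at (145,251), and the base at (226,220) with the spindle tip near (223,213). The greens and purples sit around the small one. Next I measure positions.

```bash
cat > m.py <<'E'
from h import *
from scipy.optimize import least_squares
d=dict(np.load('/tmp/top0.npz')); W=cloud(d); f=d['frame'].astype(int)
white=(f.min(-1)>110)&(f.max(-1)-f.min(-1)<60)
def circ(p):
    c,r=cv2.minEnclosingCircle(p.astype(np.float32)*1000); return np.round(c,1),round(r,1)
for n,(u,v),R in(('L',(396,236),.07),('M',(328,152),.058),('S',(145,251),.045)):
    g=W[v-35:v+35,u-35:u+35].reshape(-1,3); w=white[v-35:v+35,u-35:u+35].ravel()
    c=np.nanmedian(g[w],0)[:2]
    for z0,z1 in((.004,.0135),(.017,.03)):
        s=w&(g[:,2]>z0)&(g[:,2]<z1)&(np.hypot(*(g[:,:2]-c).T)<R)
        print(n,z0,s.sum(),circ(g[s][:,:2]),np.median(g[s][:,2]),g[s][:,:2].mean(0))
g=W[180:260,195:255].reshape(-1,3)
s=(g[:,2]>.012)&(g[:,2]<.021)
print('base',s.sum(),cv2.minAreaRect((g[s][:,:2]*1000).astype(np.float32)))
s=(g[:,2]>.076)
print('spin',s.sum(),circ(g[s][:,:2]),g[s].mean(0),g[s][:,2].max())
for n,(u,v) in dict(jar=(141,168),beak=(407,153),stop=(385,196),g1=(195,290),g2=(146,298),p1=(101,224),p2=(96,271),boss=(289,126),box=(125,75)).items():
    print(n,W[v,u], np.nanmax(W[v-12:v+12,u-12:u+12,2]))
print(np.nanmedian(W[300:340,330:380,2]))
E
python3 m.py
python3 - <<'E'
import cv2
i=cv2.imread('pics/top0.png')
a=cv2.resize(i[175:265,190:260],None,fx=6,fy=6,interpolation=cv2.INTER_CUBIC)
cv2.imwrite('pics/z0.png',a)
E
```

```text
L 0.004 1206 (array([ 444.5, -291.4]), 68.5) 0.00848202740277821 [ 0.44654532 -0.2910221 ]
L 0.017 149 (array([ 446.9, -292.2]), 20.1) 0.022386672840045713 [ 0.44736712 -0.29113212]
M 0.004 609 (array([ 664.2, -170.7]), 56.1) 0.008166427226898134 [ 0.66294709 -0.16275326]
M 0.017 134 (array([ 664.9, -163.5]), 19.8) 0.02236385934267761 [ 0.66445219 -0.1630588 ]
S 0.004 341 (array([471.6, 288.1]), 44.1) 0.007820281671518525 [0.46968713 0.28992181]
S 0.017 155 (array([470.3, 292.7]), 20.0) 0.02152329604721247 [0.47070364 0.29215299]
base 1739 ((517.1683959960938, 80.92095947265625), (114.95903015136719, 138.73886108398438), 77.28515625)
spin 80 (array([528.3,  96.5]), 11.0) [0.52788737 0.09588619 0.08463944] 0.09038948335815448
jar [0.64633186 0.27087445 0.08591567] 0.08903672413372153
beak [ 0.63673024 -0.34586521  0.02739595] 0.09317084775917965
stop [ 0.53786045 -0.27540038  0.03243786] 0.039795408625626146
g1 [ 0.37064613  0.18303804 -0.00312121] 0.025562527733588553
g2 [ 0.36446887  0.29491708 -0.00077788] 0.025617837391311113
p1 [5.45148639e-01 3.91489210e-01 2.57209067e-04] 0.02871534020852973
p2 [0.43690751 0.40554075 0.00115397] 0.0271502912798967
boss [ 0.73072716 -0.07420965  0.03343061] 0.0351579338127013
box [0.8671686  0.29337076 0.09796879] 0.1046858736454199
0.0005592715792588368
```

View pics/z0.png

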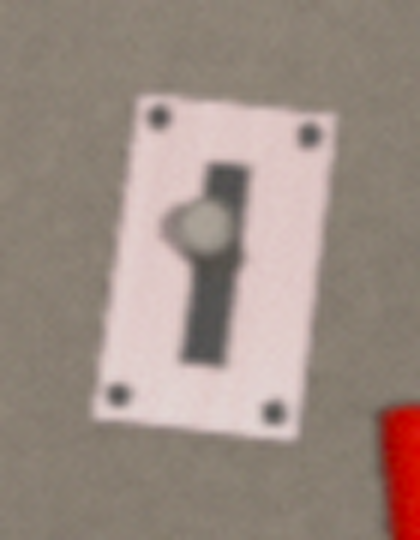

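```bash
cat >> h.py <<'E'
def ray(d,uv,z0):
    p=cv2.undistortPoints(np.array([[uv]],float),d['K'],np.array([float(d['k1']),0,0,0]))[0,0]
    r=d['R'].T@np.array([p[0],p[1],1]); c=-d['R'].T@d['t']
    return c+r*(z0-c[2])/r[2]
def proj(d,X):
    X=np.array(X,float); C=X@d['R'].T+d['t']; s=C[:,:2]/C[:,2:]
    s=s*(1+float(d['k1'])*(s**2).sum(1,keepdims=True))
    return s@d['K'][:2,:2].T+d['K'][:2,2]
E
cat > m2.py <<'E'
from h import *
for cam,pts in(('top',dict(L=(396,236),M=(328,152),S=(145,251))),('scene',dict(L=(121,214),M=(190,259),S=(327,176)))):
    d=dict(np.load('/tmp/%s0.npz'%cam)); W=cloud(d); g=cv2.cvtColor(d['frame'],cv2.COLOR_RGB2GRAY).astype(np.float32)
    # outline fit: project flange rim circle and hub; maximize contrast inside/outside via optimisation
    from scipy.optimize import minimize
    th=np.linspace(0,2*np.pi,120)[:-1]
    def samp(X):
        uv=proj(d,X).astype(np.float32); return cv2.remap(g,uv[None,:,0],uv[None,:,1],cv2.INTER_LINEAR)[0]
    def ring(c,r,z): return np.c_[c[0]+r*np.cos(th),c[1]+r*np.sin(th),np.full(len(th),z)]
    for n,R in(('L',.05),('M',.04),('S',.031)):
        c0=ray(d,pts[n],.015)[:2]
        f=lambda c:-(samp(ring(c,R-.0025,.008)).mean()-samp(ring(c,R+.0035,.008 )).mean())
        best=min(((f(c0+[a,b]),a,b) for a in np.arange(-.015,.0151,.003) for b in np.arange(-.015,.0151,.003)))
        r=minimize(f,c0+best[1:],method='Nelder-Mead',options=dict(initial_simplex=[c0+np.array(best[1:])+e for e in([0,0],[.002,0],[0,.002])]))
        print(cam,n,np.round(r.x*1000,1),r.fun)
    # base rectangle
    def rect(p,k):
        c,s=np.cos(p[2]),np.sin(p[2]); t=np.linspace(-.92,.92,40); a,b=.065+k,.04+k
        q=np.r_[np.c_[t*a,0*t+b],np.c_[t*a,0*t-b],np.c_[0*t+a,t*b],np.c_[0*t-a,t*b]]
        return np.c_[p[0]+q[:,0]*c-q[:,1]*s,p[1]+q[:,0]*s+q[:,1]*c,np.full(len(q),.016)]
    f=lambda p:-(samp(rect(p,-.003)).mean()-samp(rect(p,.003)).mean())
    best=None
    for a in np.arange(.50,.54,.004):
        for b in np.arange(.06,.11,.004):
            for t in np.arange(-.35,.36,.07):
                v=f((a,b,t)); best=min(best or (9,),(v,a,b,t))
    p0=np.array(best[1:]); r=minimize(f,p0,method='Nelder-Mead',options=dict(initial_simplex=[p0,p0+[.003,0,0],p0+[0,.003,0],p0+[0,0,.04]],xatol=1e-5)); p=r.x
    print(cam,'base',np.round(p[:2]*1000,1),np.degrees(p[2]),r.fun)
    S=[[p[0]+s*np.cos(p[2]),p[1]+s*np.sin(p[2]),.086] for s in np.arange(-.025,.026,.0025)]
    print(np.round(proj(d,S)[[0,10,20]],1))
    # spindle from depth pixels
    h=(np.abs(W[:,:,0]-p[0])<.05)&(np.abs(W[:,:,1]-p[1])<.03)&(W[:,:,2]>.03)
    v,u=np.nonzero(h); print(len(u), u.min(),u.max(),v.min(),v.max()); 
    t=h&(W[:,:,2]>.08); v,u=np.nonzero(t); uv=(u.mean(),v.mean()); print('top px',uv,np.round(ray(d,uv,.086)*1000,1))
    x=(ray(d,uv,.086)[:2]-p[:2]); c,s=np.cos(p[2]),np.sin(p[2]); print('in base',x[0]*c+x[1]*s,-x[0]*s+x[1]*c)
    if cam=='scene': cv2.imwrite('pics/z1.png',cv2.resize(d['frame'][165:225,240:305,::-1],None,fx=8,fy=8,interpolation=cv2.INTER_CUBIC))
E
python3 m2.py
```

```text
top L [ 447.5 -293. ] -72.72090911865234
top M [ 665.8 -163.5] -63.6103515625
top S [470.5 291.9] -64.99862670898438
top base [525.4  97.8] -12.6394708016094 -66.43002319335938
[[221.9 224.9]
 [223.4 213.6]
 [225.  202.4]]
112 220 230 208 220
top px (np.float64(224.1315789473684), np.float64(212.35526315789474)) [528.  96.  86.]
in base 0.002879293421058006 -0.0011577434520921403
scene L [ 451.3 -293.1] -38.852989196777344
scene M [ 670.7 -164.3] -46.10723114013672
scene S [476.2 290.8] -28.241310119628906
scene base [531.3  96.8] -12.486346688721516 -29.595855712890625
[[271.2 172.1]
 [272.9 177.2]
 [274.7 182.6]]
165 269 276 177 198
top px (np.float64(272.5135135135135), np.float64(179.0810810810811)) [539.   92.4  86. ]
in base 0.008389533282210137 -0.0025758555426387752
```

```bash
ls pics
```

```text
scene0.png
top0.png
z0.png
z1.png
```

View pics/z1.png

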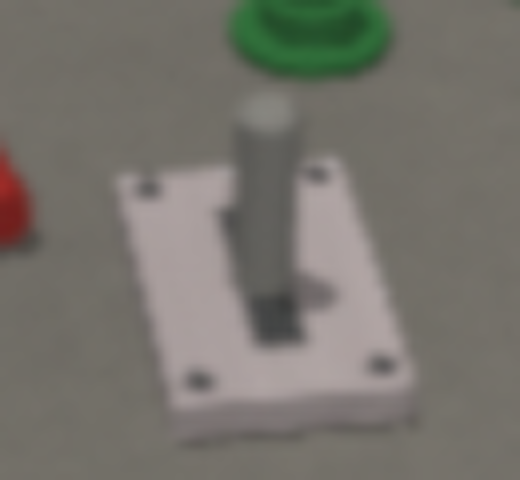

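Emit:
step_arm --rows '[[[0,0,-6.2],[0,0,0],87],[[0,0,-6.2],[0,0,0],87],[[0,0,-6.1],[0,0,0],87],[[0,0,0],[0,0,0],87]]'

```text
time: 0.43
position: [0.2056, 0.6147, 0.2269]
tool_rot: [0.023, -3.14, 0.01]
ft_force: [0.6, -1.2, -0.4]
grip_width: 1.0
```

```bash
cat > t.py <<'E'
import sys
from h import *
from scipy.spatial.transform import Rotation as Ro
s=status.get_state(); R=Ro.from_rotvec(s['tool_rot']).as_matrix()
print('t',round(s['time'],2),'p',np.round(s['position']*1000,1),'w',round(s['grip_width']*87,1),'F',np.round(s['ft_force'],1),'T',np.round(s['torque'],2),'q',np.round(s['joint_positions'],2))
# error to tool-down aligned (x_t=-X,y_t=+Y)
D=np.diag([-1.,1,-1]); print('turn needed deg',np.round(np.degrees(Ro.from_matrix(R.T@D).as_rotvec()),2))
if len(sys.argv)>3:
    g=np.array(list(map(float,sys.argv[1:4])))
    print('shift',np.round(R.T@(g-s['position']*1000),1))
E
python3 t.py 480 200 230
```

```text
t 0.43 p [205.6 614.7 226.9] w 87.0 F [ 0.6 -1.2 -0.4] T [ 0.02  0.02 -0.03] q [-1.2   0.33 -0.11  1.45  0.04  1.37  0.27]
turn needed deg [-0.36 -0.1   0.82]
shift [-268.4 -418.6   -1. ]
```

Emit:
step_arm --rows '[[[0,0,0.4],[-26,-40,-1],87],[[0,0,0.4],[-26,-40,-1],87],[[0,0,0],[-26,-40,0],87],[[0,0,0],[-26,-40,0],87],[[0,0,0],[-26,-40,0],87],[[0,0,0],[-26,-40,0],87],[[0,0,0],[-26,-40,0],87],[[0,0,0],[-26,-40,0],87],[[0,0,0],[-26,-40,0],87],[[0,0,0],[-26,-40,0],87]]'

```text
time: 1.27
position: [0.4266, 0.2621, 0.2238]
tool_rot: [-0.02, -3.13, 0.008]
ft_force: [1.3, 0.8, 0.2]
grip_width: 1.003
```

```bash
python3 t.py 447.3 -292.3 200
```

```text
t 1.27 p [426.6 262.1 223.8] w 87.2 F [1.3 0.8 0.2] T [ 0.07 -0.08 -0.05] q [-0.77  0.01  0.17  1.82 -0.    1.32  0.96]
turn needed deg [-0.3  -0.65 -0.73]
shift [ -28.1 -553.9   26.4]
```

Emit:
step_arm --rows '[[[0,0,0],[-15,-41,0],87],[[0,0,0],[-15,-41,0],87],[[0,0,0],[-10,-41,0],87],[[0,0,0],[-5,-41,0],87],[[0,0,0],[0,-41,0],87],[[0,0,0],[0,-41,0],87],[[0,0,0],[0,-41,0],87],[[0,0,0],[0,-41,0],87],[[0,0,0],[0,-41,0],87],[[0,0,0],[0,-41,0],87],[[0,0,0],[0,-41,0],87],[[0,0,0],[0,-41,0],87]]'

```text
time: 2.27
position: [0.4518, -0.2312, 0.2246]
tool_rot: [-0.088, -3.134, 0.001]
ft_force: [0.9, 0.6, 0.7]
grip_width: 1.0
```

```bash
python3 t.py 447.3 -292.3 120
```

```text
t 2.27 p [ 451.8 -231.2  224.6] w 87.0 F [0.9 0.6 0.7] T [ 0.05 -0.15 -0.01] q [-0.29  0.01  0.72  1.82 -0.    1.32  1.95]
turn needed deg [-0.03 -0.34 -3.21]
shift [  0.5 -61.2 104.6]
```

Emit:
step_arm --rows '[[[0,0,-1.5],[0,-22,35],87],[[0,0,-1.5],[0,-20,35],87],[[0,0,0],[0,-15,30],87],[[0,0,0],[0,-5,10],87],[[0,0,0],[0,0,0],87]]'

```text
time: 2.68
position: [0.4468, -0.3087, 0.115]
tool_rot: [0.052, 3.139, -0.012]
ft_force: [-0.7, -0.8, 0.6]
grip_width: 0.999
```

```bash
python3 t.py 447.3 -292.3 18; python3 -c "
from h import *
cap('top','top1')"
```

```text
t 2.68 p [ 446.8 -308.7  115. ] w 87.0 F [-0.7 -0.8  0.6] T [ 0.06  0.02 -0.03] q [-0.15  0.22  0.79  1.89 -0.17  1.1   2.24]
turn needed deg [-0.44  0.12 -1.9 ]
shift [ 0.2 17.1 96.8]
```

View pics/top1.png

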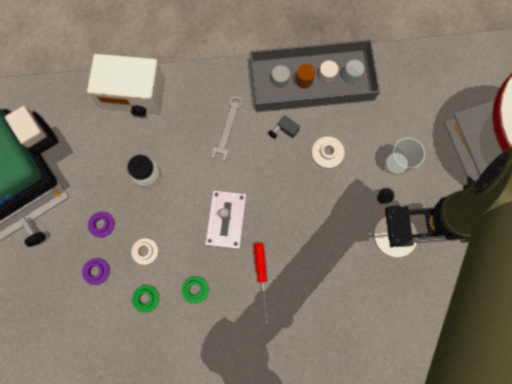

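Emit:
step_arm --rows '[[[0,0,-1],[0,9,25],87],[[0,0,-1],[0,6,25],87],[[0,0,0],[0,2,16],87],[[0,0,0],[0,0,8],87],[[0,0,0],[0,0,0],87]]'

```text
time: 3.15
position: [0.4565, -0.2866, 0.0475]
tool_rot: [-0.011, 3.125, -0.01]
ft_force: [0.8, -0.1, -0.3]
grip_width: 1.003
```

```bash
python3 t.py 447.3 -292.3 18
```

```text
t 3.15 p [ 456.5 -286.6   47.5] w 87.3 F [ 0.8 -0.1 -0.3] T [ 0.01  0.1  -0.  ] q [-0.14  0.3   0.74  1.96 -0.25  0.95  2.3 ]
turn needed deg [-0.36  0.92  0.4 ]
shift [ 9.7 -5.4 29.4]
```

Emit:
step_arm --rows '[[[0,0.9,0.4],[6,-3,4],87],[[0,0,0],[3,-2,8],87],[[0,0,0],[0,0,4],87],[[0,0,0],[0,0,0],87]]'

```text
time: 3.48
position: [0.4513, -0.2919, 0.0351]
tool_rot: [-0.003, 3.135, -0.012]
ft_force: [-0.3, 0.3, -0.4]
grip_width: 1.0
```

```bash
python3 t.py 447.3 -292.3 18;python3 t.py 447.3 -292.3 18
```

```text
t 3.48 p [ 451.3 -291.9   35.1] w 87.0 F [-0.3  0.3 -0.4] T [ 0.01 -0.    0.06] q [-0.12  0.32  0.74  1.97 -0.26  0.94  2.32]
turn needed deg [-0.43  0.39  0.09]
shift [ 4.1 -0.3 17.1]
t 3.48 p [ 451.3 -291.9   35.1] w 87.0 F [-0.3  0.3 -0.4] T [ 0.01 -0.    0.06] q [-0.12  0.32  0.74  1.97 -0.26  0.94  2.32]
turn needed deg [-0.43  0.39  0.09]
shift [ 4.1 -0.3 17.1]
```

Emit:
step_arm --rows '[[[0,0.4,0],[4,0,3],87],[[0,0,0],[2,0,5],87],[[0,0,0],[1,0,4],87],[[0,0,0],[0,0,2],87],[[0,0,0],[0,0,0],87]]'

```text
time: 3.9
position: [0.4439, -0.2933, 0.0208]
tool_rot: [0.001, 3.141, -0.013]
ft_force: [-0.7, 1.1, 0.0]
grip_width: 0.994
```

```bash
python3 t.py 447.3 -292.3 18
```

```text
t 3.9 p [ 443.9 -293.3   20.8] w 86.5 F [-0.7  1.1  0. ] T [ 0.11  0.03 -0.03] q [-0.11  0.34  0.73  1.99 -0.28  0.91  2.33]
turn needed deg [-0.48  0.05 -0.02]
shift [-3.4  1.   2.8]
```

Emit:
step_arm --rows '[[[-0.4,0,0],[-3,1,2],87],[[0,0,0],[0,0,1],87],[[0,0,0],[0,0,0],87]]'

```text
time: 4.15
position: [0.4472, -0.2922, 0.0174]
tool_rot: [0.001, 3.141, -0.001]
ft_force: [0.3, -0.5, 0.5]
grip_width: 0.997
```

```bash
python3 t.py 447.3 -292.3 18
```

```text
t 4.15 p [ 447.2 -292.2   17.4] w 86.7 F [ 0.3 -0.5  0.5] T [0.   0.05 0.02] q [-0.1   0.35  0.72  1.98 -0.29  0.91  2.34]
turn needed deg [-0.03  0.04 -0.03]
shift [-0.1 -0.1 -0.6]
```

Pose is right on; close.

Emit:
step_arm --rows '[[[0,0,0],[0,0,0],36],[[0,0,0],[0,0,0],36],[[0,0,0],[0,0,0],36],[[0,0,0],[0,0,0],36],[[0,0,0],[0,0,0],36],[[0,0,0],[0,0,0],36]]' --grip_force 25

```text
time: 4.65
position: [0.4477, -0.2923, 0.0177]
tool_rot: [0.0, 3.14, -0.001]
ft_force: [0.3, -0.6, 0.1]
grip_width: 0.631
```

```bash
python3 t.py 447.3 -292.3 18
```

```text
t 4.65 p [ 447.7 -292.3   17.7] w 54.9 F [ 0.3 -0.6  0.1] T [-0.05  0.02 -0.  ] q [-0.1   0.35  0.72  1.98 -0.29  0.91  2.34]
turn needed deg [-0.05  0.07 -0.01]
shift [ 0.4 -0.  -0.3]
```

Still closing (slowly, ~64 mm/s); hold on.

Emit:
step_arm --rows '[[[0,0,0],[0,0,0],36],[[0,0,0],[0,0,0],36],[[0,0,0],[0,0,0],36],[[0,0,0],[0,0,0],36],[[0,0,0],[0,0,0],36]]'

```text
time: 5.07
position: [0.4478, -0.2923, 0.0178]
tool_rot: [0.0, 3.14, -0.001]
ft_force: [-0.3, -0.3, -0.2]
grip_width: 0.448
```

```bash
python3 t.py 447.3 -292.3 140
```

```text
t 5.07 p [ 447.8 -292.3   17.8] w 39.0 F [-0.3 -0.3 -0.2] T [ 0.01  0.02 -0.03] q [-0.1   0.35  0.72  1.98 -0.29  0.91  2.34]
turn needed deg [-0.05  0.09 -0.02]
shift [ 3.000e-01 -1.000e-01 -1.222e+02]
```

Emit:
step_arm --rows '[[[0,0,0],[0,0,-5],36],[[0,0,0],[0,0,-15],36],[[0,0,0],[0,0,-20],36],[[0,0,0],[0,0,-20],36],[[0,0,0],[0,0,-15],36],[[0,0,0],[0,0,-5],36],[[0,0,0],[0,0,0],36]]' --grip_force 30

```text
time: 5.65
position: [0.4449, -0.2913, 0.1001]
tool_rot: [-0.002, -3.137, -0.002]
ft_force: [-0.1, 0.1, -0.6]
grip_width: 0.448
```

```bash
python3 t.py 505 -150 140; python3 -c "
from h import *
cap('scene','scene1')"
```

```text
t 5.65 p [ 444.9 -291.3  100.1] w 39.0 F [-0.1  0.1 -0.6] T [ 0.04 -0.01  0.01] q [-0.17  0.22  0.78  1.92 -0.17  1.07  2.25]
turn needed deg [ 0.06 -0.26 -0.07]
shift [-59.7 141.4 -40. ]
```

View pics/scene1.png

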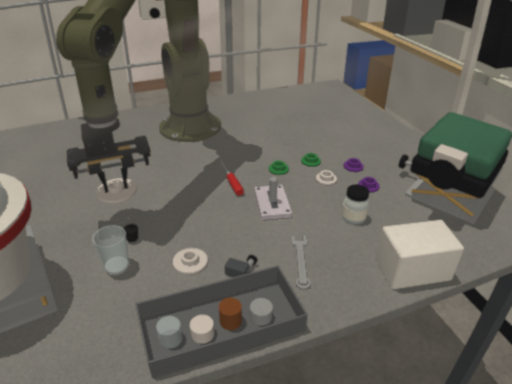

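Emit:
step_arm --rows '[[[0,0,0],[-8,20,-15],36],[[0,0,0],[-9,40,-15],36],[[0,0,0],[-9,40,-5],36],[[0,0,0],[-9,40,0],36],[[0,0,0],[-9,40,0],36],[[0,0,0],[-9,40,0],36],[[0,0,0],[-9,40,0],36],[[0,0,0],[-9,40,0],36],[[0,0,0],[-9,30,0],36],[[0,0,0],[-4,15,0],36],[[0,0,0],[0,5,0],36]]'

```text
time: 6.62
position: [0.5257, 0.0685, 0.1226]
tool_rot: [-0.017, -3.121, 0.002]
ft_force: [0.6, -0.4, -0.5]
grip_width: 0.451
```

```bash
python3 t.py 528.1 96.5 130
```

```text
t 6.62 p [525.7  68.5 122.6] w 39.2 F [ 0.6 -0.4 -0.5] T [ 0.02 -0.02  0.04] q [-0.64  0.17  0.51  1.88 -0.09  1.13  1.46]
turn needed deg [-0.08 -1.17 -0.63]
shift [-2.  28.  -7.4]
```

Emit:
step_arm --rows '[[[0,-0.6,-0.3],[-1,12,-1],36],[[0,-0.6,-0.3],[-1,10,-1],36],[[0,0,0],[0,4,0],36],[[0,0,0],[0,0,0],36],[[0,0,0],[0,0,0],36]]'

```text
time: 7.03
position: [0.5252, 0.0941, 0.1213]
tool_rot: [-0.002, -3.138, 0.007]
ft_force: [0.6, 0.0, -1.2]
grip_width: 0.451
```

```bash
python3 t.py 528.1 96.5 112;python3 -c "
from h import *
cap('scene','scene2'); cap('top','top2')
a=cv2.imread('pics/scene2.png')[90:240,190:360]; b=cv2.imread('pics/top2.png')[140:290,140:310]
cv2.imwrite('pics/z2.png',cv2.resize(np.hstack([a,b]),None,fx=2.3,fy=2.3,interpolation=cv2.INTER_CUBIC))"
```

```text
t 7.03 p [525.2  94.1 121.3] w 39.2 F [ 0.6  0.  -1.2] T [-0.03  0.05 -0.03] q [-0.68  0.17  0.49  1.89 -0.08  1.11  1.42]
turn needed deg [-0.26 -0.21 -0.06]
shift [-2.9  2.4  9.3]
```

View pics/z2.png

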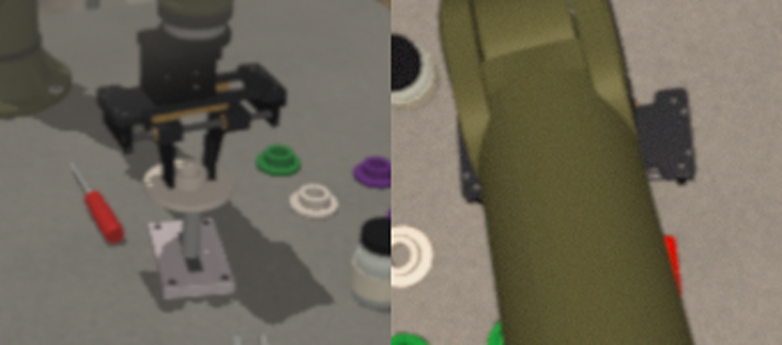

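Emit:
step_arm --rows '[[[0,0,0],[-2.5,2,3],36],[[0,0,0],[0,0,3],36],[[0,0,0],[0,0,2],36],[[0,0,0],[0,0,0],36]]'

```text
time: 7.47
position: [0.5288, 0.093, 0.1132]
tool_rot: [-0.01, -3.139, 0.007]
ft_force: [0.1, 0.3, -1.5]
grip_width: 0.451
```

```bash
python3 t.py 528.1 96.5 103
```

```text
t 7.47 p [528.8  93.  113.2] w 39.2 F [ 0.1  0.3 -1.5] T [0.05 0.01 0.  ] q [-0.67  0.18  0.49  1.89 -0.09  1.09  1.42]
turn needed deg [-0.26 -0.13 -0.38]
shift [ 0.7  3.6 10.2]
```

Emit:
step_arm --rows '[[[0,0,0],[0.5,3,2],36],[[0,0,0],[0,1,2],36],[[0,0,0],[0,0,1],36],[[0,0,0],[0,0,0],36]]'

```text
time: 7.8
position: [0.5281, 0.0969, 0.1073]
tool_rot: [-0.012, -3.139, 0.008]
ft_force: [0.3, 0.0, -2.5]
grip_width: 0.451
```

```bash
python3 t.py 528.1 96.5 101
```

```text
t 7.8 p [528.1  96.9 107.3] w 39.3 F [ 0.3  0.  -2.5] T [-0.01  0.03 -0.04] q [-0.67  0.19  0.49  1.89 -0.1   1.08  1.41]
turn needed deg [-0.29 -0.17 -0.42]
shift [-0.  -0.3  6.3]
```

Emit:
step_arm --rows '[[[0,0,0],[0,0,2],36],[[0,0,0],[0,0,2],36],[[0,0,0],[0,0,2],36],[[0,0,0],[0,0,1],36]]'

```text
time: 8.13
position: [0.5286, 0.0972, 0.1]
tool_rot: [-0.011, -3.14, 0.007]
ft_force: [1.3, 0.0, -1.0]
grip_width: 0.449
```

```bash
python3 t.py 528.1 96.5 95
```

```text
t 8.13 p [528.6  97.2 100. ] w 39.1 F [ 1.3  0.  -1. ] T [ 0.04 -0.15 -0.01] q [-0.67  0.2   0.49  1.9  -0.1   1.07  1.42]
turn needed deg [-0.27 -0.1  -0.39]
shift [ 0.5 -0.6  5. ]
```

Emit:
step_arm --rows '[[[0,0,0],[-0.5,0,2],36],[[0,0,0],[0,0,2],36],[[0,0,0],[0,0,2],36],[[0,0,0],[0,0,1],36]]'

```text
time: 8.47
position: [0.529, 0.097, 0.0922]
tool_rot: [-0.011, -3.14, 0.007]
ft_force: [-0.0, -0.5, -1.1]
grip_width: 0.449
```

```bash
python3 t.py 528.1 96.5 95
```

```text
t 8.47 p [529.   97.   92.2] w 39.0 F [-0.  -0.5 -1.1] T [ 0.02  0.06 -0.03] q [-0.67  0.21  0.49  1.91 -0.11  1.05  1.42]
turn needed deg [-0.27 -0.11 -0.4 ]
shift [ 0.9 -0.5 -2.8]
```

Emit:
step_arm --rows '[[[0,0,0],[0,0,4],36],[[0,0,0],[0,0,4],36],[[0,0,0],[0,0,4],36],[[0,0,0],[0,0,4],36],[[0,0,0],[0,0,3],36]]'

```text
time: 8.88
position: [0.5289, 0.0969, 0.0713]
tool_rot: [-0.011, -3.14, 0.007]
ft_force: [-0.6, -0.5, -2.2]
grip_width: 0.447
```

```bash
python3 t.py 528.5 97 36
```

```text
t 8.88 p [528.9  96.9  71.3] w 38.9 F [-0.6 -0.5 -2.2] T [0.03 0.03 0.02] q [-0.66  0.24  0.48  1.92 -0.12  1.01  1.44]
turn needed deg [-0.27 -0.11 -0.4 ]
shift [ 0.4  0.2 35.3]
```

Emit:
step_arm --rows '[[[0,0,0],[0,0,5],36],[[0,0,0],[0,0,5],36],[[0,0,0],[0,0,5],36],[[0,0,0],[0,0,5],36],[[0,0,0],[0,0,5],36],[[0,0,0],[0,0,4],36],[[0,0,0],[0,0,2],36]]'

```text
time: 9.47
position: [0.5289, 0.0968, 0.0364]
tool_rot: [-0.011, -3.14, 0.008]
ft_force: [0.6, 0.2, -1.0]
grip_width: 0.449
```

```bash
python3 t.py 528.5 97 35
```

```text
t 9.47 p [528.9  96.8  36.4] w 39.0 F [ 0.6  0.2 -1. ] T [ 0.02 -0.12  0.01] q [-0.65  0.29  0.47  1.95 -0.15  0.94  1.46]
turn needed deg [-0.29 -0.11 -0.39]
shift [0.4 0.2 1.4]
```

Emit:
step_arm --rows '[[[0,0,0],[0,0,1],62],[[0,0,0],[0,0,0],62],[[0,0,0],[0,0,0],62],[[0,0,0],[0,0,0],62],[[0,0,0],[0,0,0],62]]'

```text
time: 9.88
position: [0.5294, 0.0968, 0.0356]
tool_rot: [-0.011, -3.14, 0.008]
ft_force: [0.0, 0.5, 0.3]
grip_width: 0.686
```

```bash
python3 t.py 528.5 97 140
```

```text
t 9.88 p [529.4  96.8  35.6] w 59.6 F [0.  0.5 0.3] T [ 0.04 -0.    0.03] q [-0.65  0.29  0.47  1.95 -0.16  0.94  1.46]
turn needed deg [-0.28 -0.08 -0.4 ]
shift [   1.1   -0.3 -104.4]
```

Emit:
step_arm --rows '[[[0,0,0],[0,0,-5],62],[[0,0,0],[0,0,-12],62],[[0,0,0],[0,0,-18],62],[[0,0,0],[0,0,-20],62],[[0,0,0],[0,0,-20],62],[[0,0,0],[0,0,-20],62],[[0,0,0],[-10,-10,-15],87],[[0,0,0],[-20,-30,0],87],[[0,0,0],[-20,-40,0],87]]'

```text
time: 10.63
position: [0.5786, 0.0271, 0.1599]
tool_rot: [-0.016, 3.14, 0.006]
ft_force: [0.5, 0.1, -0.1]
grip_width: 0.855
```

```bash
python3 t.py 665.3 -163.4 110;python3 -c "
from h import *
cap('scene','scene3'); cap('top','top3')
a=cv2.imread('pics/scene3.png')[90:240,190:360]; b=cv2.imread('pics/top3.png')[140:290,140:310]
cv2.imwrite('pics/z3.png',cv2.resize(np.hstack([a,b]),None,fx=2.3,fy=2.3,interpolation=cv2.INTER_CUBIC))"
```

```text
t 10.63 p [578.6  27.1 159.9] w 74.4 F [ 0.5  0.1 -0.1] T [ 0.04 -0.04  0.07] q [-0.56  0.23  0.55  1.74 -0.13  1.2   1.6 ]
turn needed deg [0.24 0.1  0.59]
shift [ -84.6 -191.6   49.2]
```

View pics/z3.png

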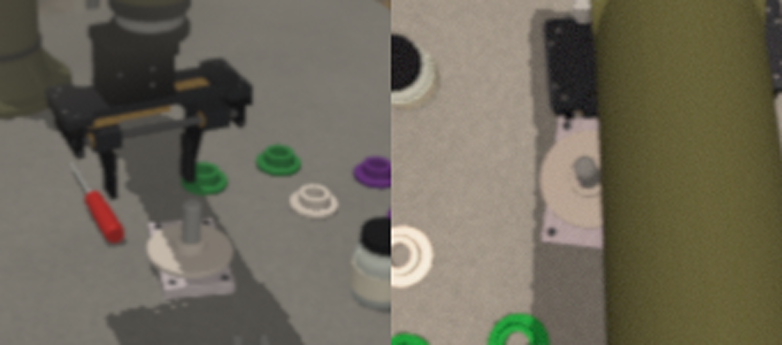

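Large is down around the spindle on the base. Next, the medium spacer.

Emit:
step_arm --rows '[[[0,0,0.3],[-15,-38,0],87],[[0,0,0.3],[-18,-40,0],87],[[0,0,0],[-18,-40,10],87],[[0,0,0],[-18,-40,15],87],[[0,0,0],[-12,-25,15],87],[[0,0,0],[-5,-10,10],87],[[0,0,0],[0,0,0],87]]'

```text
time: 11.32
position: [0.6643, -0.1724, 0.1202]
tool_rot: [0.024, 3.127, -0.005]
ft_force: [-0.8, 0.3, -1.3]
grip_width: 0.995
```

```bash
python3 t.py 665.3 -163.4 18
```

```text
t 11.32 p [ 664.3 -172.4  120.2] w 86.6 F [-0.8  0.3 -1.3] T [ 0.05  0.07 -0.06] q [-0.23  0.51  0.6   1.52 -0.3   1.2   1.98]
turn needed deg [-0.2   0.84 -0.9 ]
shift [  0.7   9.3 102.2]
```

Emit:
step_arm --rows '[[[0,0.4,-0.4],[0,4,20],87],[[0,0.4,-0.4],[0,4,20],87],[[0,0,0],[0,1,18],87],[[0,0,0],[0,0,12],87],[[0,0,0],[0,0,5],87],[[0,0,0],[0,0,0],87]]'

```text
time: 11.82
position: [0.666, -0.1596, 0.0465]
tool_rot: [-0.0, 3.138, -0.002]
ft_force: [0.9, -0.2, 0.5]
grip_width: 0.998
```

```bash
python3 t.py 665.3 -163.4 18
```

```text
t 11.82 p [ 666.  -159.6   46.5] w 86.9 F [ 0.9 -0.2  0.5] T [ 0.06  0.   -0.  ] q [-0.22  0.58  0.57  1.57 -0.34  1.09  2.  ]
turn needed deg [-0.07  0.2   0.01]
shift [ 0.8 -3.8 28.5]
```

Emit:
step_arm --rows '[[[0,0,0],[0.5,-2,7],87],[[0,0,0],[0,-1.5,7],87],[[0,0,0],[0,0,6],87],[[0,0,0],[0,0,3],87],[[0,0,0],[0,0,0],87]]'

```text
time: 12.23
position: [0.6674, -0.1619, 0.0243]
tool_rot: [-0.004, 3.134, -0.001]
ft_force: [-1.0, 0.0, 0.4]
grip_width: 0.997
```

```bash
python3 t.py 665.3 -163.4 18
```

```text
t 12.23 p [ 667.4 -161.9   24.3] w 86.7 F [-1.   0.   0.4] T [-0.03  0.01 -0.02] q [-0.21  0.61  0.55  1.58 -0.35  1.05  2.02]
turn needed deg [-0.05  0.43  0.14]
shift [ 2.2 -1.5  6.3]
```

Emit:
step_arm --rows '[[[0,0.4,0],[2,-1,3],87],[[0,0,0],[0,0,2],87],[[0,0,0],[0,0,1],80],[[0,0,0],[0,0,0],70]]'

```text
time: 12.57
position: [0.6656, -0.1638, 0.0184]
tool_rot: [-0.003, 3.141, -0.002]
ft_force: [-0.6, -0.5, 0.3]
grip_width: 0.918
```

```bash
python3 t.py 665.3 -163.4 18
```

```text
t 12.57 p [ 665.6 -163.8   18.4] w 79.9 F [-0.6 -0.5  0.3] T [0.01 0.   0.03] q [-0.2   0.61  0.55  1.58 -0.36  1.05  2.02]
turn needed deg [-0.08  0.05  0.1 ]
shift [0.3 0.4 0.4]
```

Emit:
step_arm --rows '[[[0,0,0],[0,0,0.5],36],[[0,0,0],[0,0,0],36],[[0,0,0],[0,0,0],36],[[0,0,0],[0,0,0],36],[[0,0,0],[0,0,0],36],[[0,0,0],[0,0,0],36],[[0,0,0],[0,0,0],36],[[0,0,0],[0,0,0],36],[[0,0,0],[0,0,0],36],[[0,0,0],[0,0,0],36]]' --grip_force 30

```text
time: 13.4
position: [0.6663, -0.1638, 0.0187]
tool_rot: [-0.003, 3.139, -0.003]
ft_force: [-0.2, 0.5, 1.0]
grip_width: 0.443
```

```bash
python3 t.py 665.3 -163.4 18
```

```text
t 13.4 p [ 666.3 -163.8   18.7] w 38.6 F [-0.2  0.5  1. ] T [-0.06 -0.01  0.01] q [-0.2   0.61  0.55  1.58 -0.36  1.05  2.02]
turn needed deg [-0.09  0.13  0.11]
shift [1.  0.4 0.7]
```

Emit:
step_arm --rows '[[[0,0,0],[0,0,-6],36],[[0,0,0],[0,0,-15],36],[[0,0,0],[0,0,-22],36],[[0,0,0],[0,0,-25],36],[[0,0,0],[0,0,-25],36],[[0,0,0],[5,10,-20],36],[[0,0,0],[12,25,-8],36],[[0,0,0],[18,35,0],36],[[0,0,0],[20,38,0],36],[[0,0,0],[20,38,0],36]]'

```text
time: 14.23
position: [0.5916, -0.0287, 0.1543]
tool_rot: [0.031, 3.131, -0.017]
ft_force: [0.2, 0.8, -1.6]
grip_width: 0.448
```

```bash
python3 t.py 529.3 97 128
```

```text
t 14.23 p [591.6 -28.7 154.3] w 39.0 F [ 0.2  0.8 -1.6] T [0.1  0.   0.01] q [-0.52  0.27  0.6   1.73 -0.15  1.19  1.68]
turn needed deg [-0.63  0.58 -1.13]
shift [ 65.  124.7  24.3]
```

Emit:
step_arm --rows '[[[-0.3,0.3,-0.6],[16,30,3],36],[[-0.3,0.3,-0.5],[16,30,5],36],[[0,0,0],[13,26,5],36],[[0,0,0],[6,13,3],36],[[0,0,0],[1,4,1],36],[[0,0,0],[0,0,0],36]]'

```text
time: 14.73
position: [0.5345, 0.09, 0.1448]
tool_rot: [-0.02, 3.136, 0.017]
ft_force: [-0.6, 0.7, -0.8]
grip_width: 0.442
```

```bash
python3 t.py 529.3 97 112
```

```text
t 14.73 p [534.5  90.  144.8] w 38.5 F [-0.6  0.7 -0.8] T [0.01 0.01 0.01] q [-0.69  0.15  0.53  1.85 -0.1   1.15  1.45]
turn needed deg [0.63 0.33 0.74]
shift [ 5.3  6.8 32.8]
```

Emit:
step_arm --rows '[[[0.5,0.3,0.6],[3,5,8],36],[[0,0,0],[1.5,2,9],36],[[0,0,0],[0,0,8],36],[[0,0,0],[0,0,3],36],[[0,0,0],[0,0,0],36]]'

```text
time: 15.15
position: [0.534, 0.0907, 0.1184]
tool_rot: [0.008, 3.135, 0.001]
ft_force: [0.2, 0.3, -1.3]
grip_width: 0.443
```

```bash
python3 t.py 529.3 97 108
```

```text
t 15.15 p [534.   90.7 118.4] w 38.6 F [ 0.2  0.3 -1.3] T [0.04 0.01 0.04] q [-0.69  0.18  0.52  1.88 -0.1   1.1   1.44]
turn needed deg [ 0.05  0.37 -0.3 ]
shift [ 4.8  6.3 10.4]
```

Emit:
step_arm --rows '[[[0,0.3,-0.3],[4,5,3],36],[[0,0,0],[1,1,2],36],[[0,0,0],[0,0,1],36],[[0,0,0],[0,0,0],36]]'

```text
time: 15.48
position: [0.5294, 0.0942, 0.1117]
tool_rot: [0.006, 3.141, -0.001]
ft_force: [-0.1, 0.6, -1.0]
grip_width: 0.445
```

```bash
python3 t.py 529.3 97 108
```

```text
t 15.48 p [529.4  94.2 111.7] w 38.7 F [-0.1  0.6 -1. ] T [0.01 0.02 0.08] q [-0.7   0.19  0.52  1.89 -0.1   1.09  1.43]
turn needed deg [-0.03  0.03 -0.22]
shift [0.1 2.8 3.7]
```

Emit:
step_arm --rows '[[[0,0,0],[0,2,1],36],[[0,0,0],[0,1,1],36],[[0,0,0],[0,0,1],36],[[0,0,0],[0,0,0],36]]'

```text
time: 15.82
position: [0.5298, 0.0978, 0.109]
tool_rot: [0.005, 3.14, -0.0]
ft_force: [0.4, -0.4, -1.8]
grip_width: 0.444
```

```bash
python3 t.py 529.3 97 102
```

```text
t 15.82 p [529.8  97.8 109. ] w 38.6 F [ 0.4 -0.4 -1.8] T [0.01 0.   0.01] q [-0.7   0.19  0.52  1.89 -0.11  1.08  1.43]
turn needed deg [-0.    0.09 -0.2 ]
shift [ 0.6 -0.8  7. ]
```

Emit:
step_arm --rows '[[[0,0,0],[0.5,-0.6,2],36],[[0,0,0],[0,0,2],36],[[0,0,0],[0,0,2],36],[[0,0,0],[0,0,2],36],[[0,0,0],[0,0,1],36]]'

```text
time: 16.23
position: [0.5296, 0.0973, 0.0995]
tool_rot: [0.005, 3.139, 0.0]
ft_force: [-0.6, -0.2, -1.2]
grip_width: 0.443
```

```bash
python3 t.py 529.3 97 95
```

```text
t 16.23 p [529.6  97.3  99.5] w 38.6 F [-0.6 -0.2 -1.2] T [ 0.06  0.   -0.01] q [-0.7   0.2   0.52  1.9  -0.11  1.06  1.43]
turn needed deg [ 0.02  0.14 -0.18]
shift [ 0.3 -0.3  4.5]
```

Emit:
step_arm --rows '[[[0,0,0],[0,0,3],36],[[0,0,0],[0,0,4],36],[[0,0,0],[0,0,5],36],[[0,0,0],[0,0,5],36],[[0,0,0],[0,0,5],36],[[0,0,0],[0,0,5],36],[[0,0,0],[0,0,4],36],[[0,0,0],[0,0,3],36],[[0,0,0],[0,0,2],36]]'

```text
time: 16.98
position: [0.5292, 0.0971, 0.0589]
tool_rot: [0.005, 3.14, -0.001]
ft_force: [-0.2, -1.2, -0.9]
grip_width: 0.444
```

```bash
python3 t.py 529.3 97 58
```

```text
t 16.98 p [529.2  97.1  58.9] w 38.6 F [-0.2 -1.2 -0.9] T [0.02 0.05 0.  ] q [-0.68  0.26  0.51  1.94 -0.15  0.98  1.46]
turn needed deg [-0.02  0.07 -0.18]
shift [-0.1 -0.1  0.9]
```

Emit:
step_arm --rows '[[[0,0,0],[0,0,1],62],[[0,0,0],[0,0,0],62],[[0,0,0],[0,0,0],62],[[0,0,0],[0,0,0],62],[[0,0,0],[0,0,0],62],[[0,0,0],[0,0,-5],62],[[0,0,0],[0,0,-12],62],[[0,0,0],[0,0,-18],62],[[0,0,0],[0,0,-20],62],[[0,0,0],[0,0,-20],62],[[0,0,0],[0,0,-20],70],[[0,0,0],[0,15,-5],87]]'

```text
time: 17.98
position: [0.5298, 0.108, 0.1671]
tool_rot: [0.015, 3.139, -0.003]
ft_force: [1.4, -1.2, -1.0]
grip_width: 0.79
```

```bash
python3 t.py 470.5 292.1 120
```

```text
t 17.98 p [529.8 108.  167.1] w 68.7 F [ 1.4 -1.2 -1. ] T [ 0.01 -0.07  0.05] q [-0.73  0.13  0.52  1.83 -0.07  1.2   1.37]
turn needed deg [-0.11  0.16 -0.54]
shift [ 61.1 183.6  46.6]
```

Emit:
step_arm --rows '[[[0,0,-0.3],[10,35,0],80],[[0,0,-0.2],[14,40,0],80],[[0,0,0],[14,40,5],80],[[0,0,0],[12,34,8],80],[[0,0,0],[6,18,8],80],[[0,0,0],[2,6,5],80],[[0,0,0],[0,0,0],80]]'

```text
time: 18.57
position: [0.4765, 0.2908, 0.1551]
tool_rot: [0.008, 3.12, 0.016]
ft_force: [0.4, -0.5, 0.2]
grip_width: 0.917
```

```bash
python3 t.py 470.5 292.1 60;python3 -c "
from h import *
cap('scene','scene4'); cap('top','top4')
a=cv2.imread('pics/scene4.png')[90:240,190:360]; b=cv2.imread('pics/top4.png')[140:290,140:310]
cv2.imwrite('pics/z4.png',cv2.resize(np.hstack([a,b]),None,fx=2.3,fy=2.3,interpolation=cv2.INTER_CUBIC))"
```

```text
t 18.57 p [476.5 290.8 155.1] w 79.8 F [ 0.4 -0.5  0.2] T [-0.05  0.07  0.02] q [-0.94  0.16  0.37  1.81 -0.06  1.15  1.02]
turn needed deg [ 0.6   1.24 -0.3 ]
shift [ 8.1  0.3 94.9]
```

View pics/z4.png

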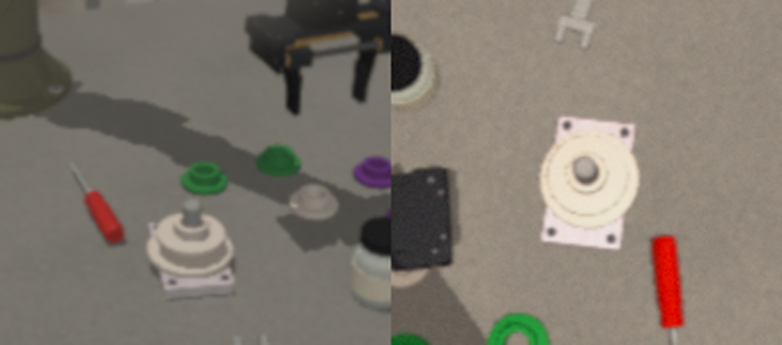

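Both large and medium are stacked flat (base at (223,220)). Now the small one.

Emit:
step_arm --rows '[[[0.5,0.6,-0.3],[4,0,18],66],[[0,0.6,0],[3,0,20],66],[[0,0,0],[1,0,20],66],[[0,0,0],[0,0,18],66],[[0,0,0],[0,0,10],66],[[0,0,0],[0,0,0],66]]'

```text
time: 19.17
position: [0.4781, 0.2762, 0.0676]
tool_rot: [0.034, 3.135, -0.002]
ft_force: [-0.0, 0.9, -0.0]
grip_width: 0.756
```

```bash
python3 t.py 470.5 292.1 18; python3 -c "
from h import *
W=cloud(dict(np.load('/tmp/top4.npz'))); z=W[...,2]; r=np.hypot(W[...,0]-.528,W[...,1]-.0965)
for a,b in((.014,.018),(.024,.038),(.043,.047)): print(np.nanpercentile(z[(r>a)&(r<b)],[10,50,90]))"
```

```text
t 19.17 p [478.1 276.2  67.6] w 65.7 F [-0.   0.9 -0. ] T [-0.03  0.02  0.01] q [-0.9   0.26  0.37  1.9  -0.11  1.    1.06]
turn needed deg [-0.06  0.35 -1.26]
shift [ 8.3 15.8 49.6]
[0.05832672 0.06029305 0.06242679]
[0.04375048 0.04622056 0.04840602]
[0.02184844 0.02437168 0.02655087]
```

Heights 60/46/24 mm match the seated stack exactly.

Emit:
step_arm --rows '[[[0,0.3,-0.7],[6,11,8],66],[[0,0,-0.5],[3,6,8],66],[[0,0,0],[0,1,5],66],[[0,0,0],[0,0,0],66]]'

```text
time: 19.5
position: [0.4708, 0.294, 0.0459]
tool_rot: [0.005, 3.14, -0.001]
ft_force: [-1.3, -0.9, -0.0]
grip_width: 0.763
```

```bash
python3 t.py 470.5 292.1 18
```

```text
t 19.5 p [470.8 294.   45.9] w 66.4 F [-1.3 -0.9 -0. ] T [ 0.03  0.   -0.  ] q [-0.92  0.3   0.36  1.9  -0.12  0.97  1.06]
turn needed deg [-0.03  0.1  -0.2 ]
shift [ 0.3 -1.9 27.9]
```

Emit:
step_arm --rows '[[[0,0,0],[0,-1.5,7],66],[[0,0,0],[0,0,7],66],[[0,0,0],[0,0,6],66],[[0,0,0],[0,0,3],66],[[0,0,0],[0,0,0],66]]'

```text
time: 19.92
position: [0.4715, 0.2937, 0.0218]
tool_rot: [0.003, 3.138, 0.001]
ft_force: [-0.2, -0.6, -0.4]
grip_width: 0.756
```

```bash
python3 t.py 470.5 292.1 18
```

```text
t 19.92 p [471.5 293.7  21.8] w 65.8 F [-0.2 -0.6 -0.4] T [ 0.04  0.05 -0.03] q [-0.91  0.33  0.35  1.92 -0.14  0.92  1.08]
turn needed deg [ 0.05  0.22 -0.1 ]
shift [ 1.  -1.6  3.8]
```

Emit:
step_arm --rows '[[[0,0.2,0],[0.8,-1.5,2.5],66],[[0,0,0],[0,0,1],66],[[0,0,0],[0,0,0],60],[[0,0,0],[0,0,0],50]]'

```text
time: 20.25
position: [0.4709, 0.2917, 0.018]
tool_rot: [0.004, 3.141, 0.001]
ft_force: [0.3, 0.6, 0.2]
grip_width: 0.686
```

```bash
python3 t.py 470.5 292.1 18
```

```text
t 20.25 p [470.9 291.7  18. ] w 59.7 F [0.3 0.6 0.2] T [ 0.02 -0.    0.02] q [-0.91  0.33  0.35  1.92 -0.14  0.91  1.08]
turn needed deg [ 0.05  0.01 -0.14]
shift [0.4 0.4 0. ]
```

Emit:
step_arm --rows '[[[0,0,0],[0,0,0],36],[[0,0,0],[0,0,0],36],[[0,0,0],[0,0,0],36],[[0,0,0],[0,0,0],36],[[0,0,0],[0,0,0],36],[[0,0,0],[0,0,0],36],[[0,0,0],[0,0,0],36]]' --grip_force 30

```text
time: 20.83
position: [0.4713, 0.292, 0.0187]
tool_rot: [0.004, 3.14, 0.003]
ft_force: [0.7, -0.6, -1.1]
grip_width: 0.446
```

```bash
python3 t.py 470.5 292.1 18
```

```text
t 20.83 p [471.3 292.   18.7] w 38.8 F [ 0.7 -0.6 -1.1] T [ 0.    0.01 -0.02] q [-0.91  0.33  0.35  1.92 -0.14  0.91  1.08]
turn needed deg [ 0.1   0.06 -0.14]
shift [0.8 0.1 0.7]
```

Emit:
step_arm --rows '[[[0,0,0],[0,0,-6],36],[[0,0,0],[0,0,-15],36],[[0,0,0],[0,0,-22],36],[[0,0,0],[0,0,-25],36],[[0,0,0],[0,0,-25],36],[[0,0,0],[-4,-12,-20],36],[[0,0,0],[-8,-25,-5],36],[[0,0,0],[-10,-32,0],36],[[0,0,0],[-10,-32,0],36],[[0,0,0],[-8,-26,0],36]]'

```text
time: 21.67
position: [0.5097, 0.1693, 0.146]
tool_rot: [-0.021, 3.14, 0.008]
ft_force: [0.6, -0.0, -0.5]
grip_width: 0.443
```

```bash
python3 t.py 529.1 97 128
```

```text
t 21.67 p [509.7 169.3 146. ] w 38.5 F [ 0.6 -0.  -0.5] T [-0.03  0.01  0.03] q [-0.79  0.14  0.46  1.86 -0.07  1.15  1.28]
turn needed deg [0.29 0.11 0.78]
shift [-18.4 -72.6  17.6]
```

Emit:
step_arm --rows '[[[0.3,0,0.8],[-6,-22,4],36],[[0,0,0],[-6,-20,5],36],[[0,0,0],[-4,-13,5],36],[[0,0,0],[-1,-4,3],36],[[0,0,0],[0,0,0],36],[[0,0,0],[0,0,0],36]]'

```text
time: 22.17
position: [0.5303, 0.0992, 0.1325]
tool_rot: [0.022, 3.134, 0.001]
ft_force: [-0.2, 1.2, -0.1]
grip_width: 0.443
```

```bash
python3 t.py 529.1 97 112
```

```text
t 22.17 p [530.3  99.2 132.5] w 38.5 F [-0.2  1.2 -0.1] T [ 0.03 -0.02  0.01] q [-0.71  0.16  0.52  1.87 -0.09  1.12  1.4 ]
turn needed deg [ 0.02  0.42 -0.8 ]
shift [ 1.3 -2.2 20.5]
```

Emit:
step_arm --rows '[[[0,0.4,-0.8],[1,-1.5,6],36],[[0,0,0],[0,0,6],36],[[0,0,0],[0,0,5],36],[[0,0,0],[0,0,2],36],[[0,0,0],[0,0,0],36]]'

```text
time: 22.58
position: [0.5281, 0.1032, 0.1118]
tool_rot: [0.015, -3.141, -0.004]
ft_force: [0.5, 0.5, -0.5]
grip_width: 0.444
```

```bash
python3 t.py 529.1 97 108
```

```text
t 22.58 p [528.1 103.2 111.8] w 38.6 F [ 0.5  0.5 -0.5] T [ 0.05  0.04 -0.04] q [-0.7   0.19  0.51  1.89 -0.11  1.09  1.43]
turn needed deg [ 0.13 -0.06  0.54]
shift [-1.  -6.2  3.8]
```

Emit:
step_arm --rows '[[[0,0,0.5],[-0.7,-4,1],36],[[0,0,0],[0,-1.5,1],36],[[0,0,0],[0,0,0],36],[[0,0,0],[0,0,0],36]]'

```text
time: 22.92
position: [0.5285, 0.0981, 0.1092]
tool_rot: [0.002, -3.14, -0.003]
ft_force: [-0.6, 1.2, -0.5]
grip_width: 0.448
```

```bash
python3 t.py 529.1 97 102
```

```text
t 22.92 p [528.5  98.1 109.2] w 39.0 F [-0.6  1.2 -0.5] T [-0.04  0.05 -0.01] q [-0.69  0.19  0.51  1.89 -0.11  1.09  1.43]
turn needed deg [ 0.11 -0.1   0.08]
shift [-0.6 -1.1  7.2]
```

Emit:
step_arm --rows '[[[0,0,0],[-0.5,-1,2],36],[[0,0,0],[0,0,2],36],[[0,0,0],[0,0,2],36],[[0,0,0],[0,0,2],36],[[0,0,0],[0,0,1],36]]'

```text
time: 23.33
position: [0.5297, 0.0969, 0.1001]
tool_rot: [0.001, -3.141, -0.004]
ft_force: [0.3, 0.1, 1.0]
grip_width: 0.442
```

```bash
python3 t.py 529.1 97 82
```

```text
t 23.33 p [529.7  96.9 100.1] w 38.4 F [0.3 0.1 1. ] T [0.   0.06 0.03] q [-0.69  0.2   0.51  1.9  -0.12  1.07  1.44]
turn needed deg [ 0.15 -0.01  0.05]
shift [ 0.6  0.1 18.1]
```

Emit:
step_arm --rows '[[[0,0,0],[0.5,0,2],36],[[0,0,0],[0,0,3],36],[[0,0,0],[0,0,4],36],[[0,0,0],[0,0,4],36],[[0,0,0],[0,0,3],36],[[0,0,0],[0,0,2],36]]'

```text
time: 23.83
position: [0.529, 0.0971, 0.0801]
tool_rot: [0.002, -3.141, -0.004]
ft_force: [0.0, -0.3, -0.7]
grip_width: 0.446
```

```bash
python3 t.py 529.1 97 80
```

```text
t 23.83 p [529.   97.1  80.1] w 38.8 F [ 0.  -0.3 -0.7] T [0.03 0.06 0.01] q [-0.68  0.23  0.51  1.92 -0.13  1.03  1.45]
turn needed deg [ 0.15 -0.02  0.06]
shift [-0.1 -0.1  0.1]
```

Emit:
step_arm --rows '[[[0,0,0],[0,0,0],62],[[0,0,0],[0,0,0],62],[[0,0,0],[0,0,0],62],[[0,0,0],[0,0,0],62],[[0,0,0],[0,0,0],62],[[0,0,0],[0,0,-5],62],[[0,0,0],[0,0,-12],62],[[0,0,0],[0,0,-18],62],[[0,0,0],[0,0,-20],62],[[0,0,0],[0,0,-20],62],[[0,0,0],[0,0,-15],70],[[0,0,0],[0,10,-5],70]]'

```text
time: 24.83
position: [0.5289, 0.1041, 0.183]
tool_rot: [-0.005, -3.141, -0.002]
ft_force: [1.0, -0.9, -0.0]
grip_width: 0.779
```

Emit:
step_arm --rows '[[[0,0,0],[5,35,0],70],[[0,0,0],[10,40,0],70],[[0,0,0],[10,40,0],70],[[0,0,0],[5,30,0],70],[[0,0,0],[0,15,0],70],[[0,0,0],[0,0,0],70],[[0,0,0],[0,0,0],70],[[0,0,0],[0,0,0],70]]'

```text
time: 25.5
position: [0.5007, 0.2741, 0.1901]
tool_rot: [0.009, 3.133, 0.011]
ft_force: [0.2, -0.4, 0.0]
grip_width: 0.804
```

```bash
python3 t.py;python3 -c "
from h import *
cap('scene','scene5'); d=cap('top','top5')
a=cv2.imread('pics/scene5.png')[90:240,190:360]; b=cv2.imread('pics/top5.png')[140:290,140:310]
cv2.imwrite('pics/z5.png',cv2.resize(np.hstack([a,b]),None,fx=2.3,fy=2.3,interpolation=cv2.INTER_CUBIC))
W=cloud(d); z=W[...,2]; r=np.hypot(W[...,0]-.528,W[...,1]-.0965)
for a,b in((.014,.018),(.022,.029),(.033,.038),(.043,.047)): print(np.nanpercentile(z[(r>a)&(r<b)],[10,50,90]))"
```

```text
t 25.5 p [500.7 274.1 190.1] w 70.0 F [ 0.2 -0.4  0. ] T [-0.01  0.04  0.08] q [-0.9   0.17  0.39  1.73 -0.07  1.24  1.08]
turn needed deg [ 0.41  0.49 -0.35]
[0.07985905 0.08233234 0.08395358]
[0.0659063  0.06821332 0.07057278]
[0.04402001 0.04631271 0.0485208 ]
[0.02159651 0.02409847 0.02679905]
```

View pics/z5.png

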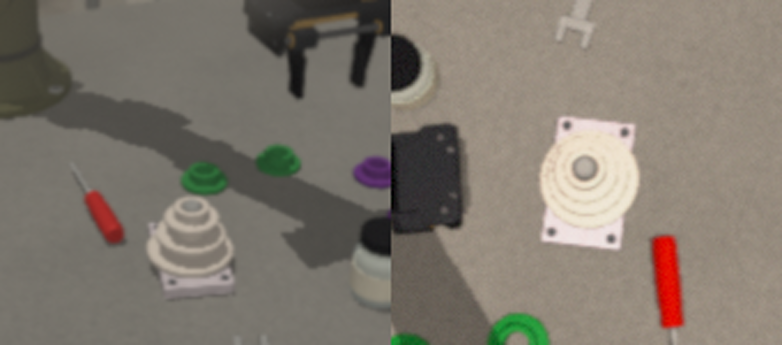

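View pics/top5.png

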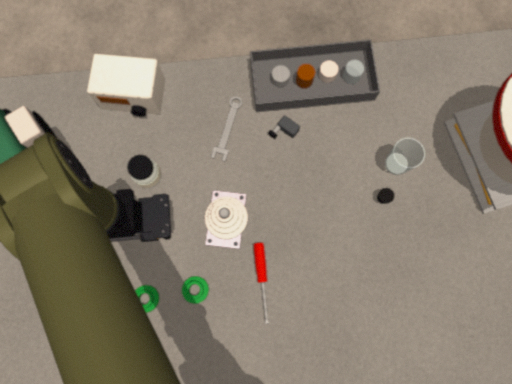

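All three are stacked flat with the spindle through them at (224,213). The bystanders are unmoved and the gripper is clear. I'm handing in.

```bash
python3 -c "
from bench import order
print(order.close_job())"
```

```text
the job is handed in; nothing more can be done
None
```

The three white spacers are threaded on the spindle, widest at the bottom and narrowest on top, hubs up. Each was released and down before the next went on. I handed the job in with the clock at about 25.5 s.

- **Stack check:** In the last depth image the top hub and the three flange faces read 82, 68, 46 and 24 mm above the bench. A fully seated stack should give exactly 82, 68, 46 and 24 mm.
- **Forces and clearance:** Wrist force readings between moves stayed within about 3 N. The gripper was open and well clear of everything at hand-in.
- **Other objects:** The bystanders visible in the last top picture look unmoved. The arm hid the purple look-alikes there, so I did not re-check those two, but nothing came near them.
- **Disagreement:** The oblique camera put the spacers, base and spindle 4 to 11 mm further out in x than the top camera. I used the top camera, and all three spacers threaded with almost no contact force.

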